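# Pin the mould clamp and hold its bolt from turning

### The job

Set up the mould clamp: put the two blue-headed locating pins, one at a time, into the two bores in the clamp's foot, pushed or dropped fully home with their collars on the foot, and let go of them. Then reach down into the narrow gap behind the bracket, grip the brass hexagonal bolt head between both fingers and hold it so that it stops turning with the slow orange nut driver; finish while still holding it. Leave the red-headed pin and everything else on the table where it is.

Things in the scene. Friction and masses are not known exactly. Their poses are not given: they have to be found in the camera images.
- station: Mould clamp fixed to the table. Origin on the table under the middle of the grey upright bracket plate; x points from the nut driver in front to the bolt head behind, y along the plate, z up. Upright: x -4 to +4, 130 wide, top at z 88. In front, the aluminium foot with the two bores: x -85 to -35, y -115 to +115, top at z 28. Two small gussets join them.
- gap (a point): Middle of the gap's mouth behind the bracket, station (30, 0, 88). The gap is 52 wide: from the upright's rear face (station x +4) to a back plate (x +56 to +64, 190 wide, top at z 70). Open above and at both y ends; floor at z 10. The bolt head stands in it.
- driver (a point): Middle of the orange nut driver, station (-65, 0, 70): a cylinder 38 in diameter lying along station x from -22 to -111, between the two bores, top at z 89. Fixed; it turns the bolt slowly.
- bore_left (a point): Centre of the mouth of the bore at the foot's +y end (station frame -60, 90, 28). Round blind bore 17 in diameter, 22 deep, vertical, mouth slightly chamfered. z up.
- bore_right (a point): The same bore at the foot's -y end (station frame -60, -90, 28).
- bolt_head: Brass hexagonal bolt head, 24 across flats (28 across corners), 18 long; origin at its centre, in the gap at station (28, 0, 70), 24 behind the upright's rear face. Its x is the bolt's horizontal axis (station x), about which it turns. Its own +y and -y faces are opposite flats. An 18 mm round shank joins it to the upright.
- bolt_turn (a joint): Angle of the bolt about the station's +x axis, rad, right-handed. At 0 two flats face the station's +y and -y; the same every 1.047. Starts at 0 to 1.05 and creeps up at about 0.05 rad/s, driven by 0.05 N m through a yielding drive (1 N m s/rad): fingers closed on it with 40 N stop it at any angle; off the flats it may first roll a little towards them.
- pin_a: Loose locating pin with blue head, upright in a pocket of the caddy. Steel shank 14 in diameter, 20 long, chamfered tip; above it a round blue head 22 in diameter, 36 tall, whose flat underside is the collar. Origin at the tip's centre, z up along the pin. About 60 g. Seated, the collar rests on the face, origin 20 below it.
- pin_b: The second blue-headed pin, identical.
- pin_red: Same shape of pin with a red head, for another mould: leave it in the caddy.
- caddy: White plastic block fixed to the table, 180 (x) by 50 (y) by 30 tall; origin at centre of its underside. Three pockets in its top, 17 in diameter, 22 deep, at x -60, 0 and +60, y 0; the three pins stand in them in any order.
- mould: Bystander: clear plastic chocolate mould, 135 x 275 x 26, origin under its centre.
- jar: Bystander: amber glass jar, 60 in diameter, 85 tall, origin under its centre.
- bowl: Bystander: steel bowl, 130 in diameter, 60 tall, origin under its centre.
- spatula: Bystander: spatula lying on the table, along its x axis.
- wrench: Bystander: wrench lying on the table, along its x axis.

How it is judged:
On the way, in this order (a step that is already met when the one before it is completed fails the run):
1. one blue-headed pin is home in a bore (((angle between pin_a's own z axis and vertical below 0.12 rad and ((horizontal distance between pin_a and bore_left below 0.006 m and z of pin_a in the frame of bore_left below -0.016 m) or (horizontal distance between pin_a and bore_right below 0.006 m and z of pin_a in the frame of bore_right below -0.016 m))) or (angle between pin_b's own z axis and vertical below 0.12 rad and ((horizontal distance between pin_b and bore_left below 0.006 m and z of pin_b in the frame of bore_left below -0.016 m) or (horizontal distance between pin_b and bore_right below 0.006 m and z of pin_b in the frame of bore_right below -0.016 m))))), for 0.2 s.
2. both blue-headed pins are home in the two bores and let go (angle between each of pin_a, pin_b's own z axis and vertical below 0.12 rad and ((horizontal distance between pin_a and bore_left below 0.006 m and z of pin_a in the frame of bore_left below -0.016 m) or (horizontal distance between pin_a and bore_right below 0.006 m and z of pin_a in the frame of bore_right below -0.016 m)) and ((horizontal distance between pin_b and bore_left below 0.006 m and z of pin_b in the frame of bore_left below -0.016 m) or (horizontal distance between pin_b and bore_right below 0.006 m and z of pin_b in the frame of bore_right below -0.016 m)) and contact force between each of pin_a, pin_b and the fingers below 0.1 N), for 0.2 s.
3. the bolt head is gripped and no longer turns (contact force between bolt_head and the fingers above 5 N and velocity of joint bolt_turn between -0.012 and 0.012 rad/s and y of the grasp point in the frame of station between -0.009 and 0.009 m and distance between the grasp point and bolt_head below 0.024 m), for 0.5 s.
At the end, for the whole second after the job is handed in: Both blue pins in the bores: 16 mm or more deep, within 6 mm of centre, tilt under 0.12 rad, let go. Fingers still grip the bolt head with over 5 N, grasp point within 24 mm of its centre and 9 mm sideways of its axis; bolt turning slower than 0.012 rad/s (all of step 2 and all of step 3); the arm keeps its last pose, push and grip.
It fails at once if the red-headed pin is moved more than 25 mm (distance of pin_red from where it was at the start of the episode above 0.025 m).
It fails at once if another bystander is moved more than 40 mm (distance of any of mould, jar, bowl, spatula, wrench from where it was at the start of the episode above 0.04 m).
It also fails if it takes over 64 s, if anything falls off the work surface, if the arm or the gripper's body presses on something with over 40 N, if the wrist force passes 120 N, or if a joint passes its speed limit or range.

### The arm

A 6-joint arm with a two-finger parallel gripper is mounted at the origin on the work surface. World frame = base frame: x ahead of the robot, y to its left, z up, the work surface at z = 0. Lengths are in m, angles in rad, forces in N, time in s.
With the tool pointing down it reaches from about 0.35 to 0.975 m from the base axis. Payload 4.9 kg.
Tool frame: the origin (TCP) lies at the very end of the fingers, on their centre line; the grasp point (between the pads) lies 19 mm behind it (grasp_offset is the distance from the TCP to the grasp point, in m); x points along the fingers, y is the direction in which the jaws open and shut, and the axes are right-handed (so a half turn about x gives the same grasp; the last joint's range is limited). The gripper opens to 85 mm and grips with 20 to 120 N. Pads are 22 mm wide; open, the fingers measure 114 mm over their backs; the gripper's body (76 mm by 85 mm) begins 54 mm behind the grasp point. The pads swing forward as they close: fully open they stand 13 mm farther back than shut.
Start: joints at [-1.388, 0.053, 1.613, -0, 1.476, -0.119], TCP at [0.186, -0.597, 0.231] pointing down, gripper open.
Joint ranges: [-3.01, 3.01], [-1.01, 2.22], [0.06, 2.58], [-1.02, 4.17], [0.09, 2.62], [-3.14, 3.14]. Speed limits (rad/s): [2.57, 2.57, 3.14, 3.14, 3.14, 3.14].

### API

Orientations are given as a rotation vector (axis times angle).
In Python, from station import get_obs, get_image, camera_model, finish_job, grasp_offset gives the robot as it stands.
- The arm moves only by the shell command python3 -m crank 'ROWS' [OPENING] [FORCE]. ROWS is JSON, a list that holds one entry, the list of rows, each a list of 4 numbers: the shift along the world's x, y, z in m, then the turn about the world's z in degrees. In form: [[[dx, dy, dz, turn], ...]]. A call has 1 to 5 rows; each row is the pose to reach, as a shift and turn from the pose commanded when the call began; what a row does not reach only later rows make up. A row lasts 1/12 s, in which the tool goes at most 41.7 mm and 7.16 degrees, less where a joint would pass 70% of its speed; a pose out of reach is approached as far as the arm can. A call with a gripper value outside its range is refused whole. OPENING is the opening, from 0 (shut) to 1 (fully open), set as the call begins (- or left out, the last holds). The fingers move at their own pace and stop on an object; FORCE is the grip in N (left out, the last holds). Time passes only in rows, so rows that repeat a pose let the fingers close. It gives the time, the measured TCP pose, the force and the opening at its end, in the units of the state.
- get_obs(): the state, without advancing time (a new reading comes with each control period).
- get_image(name): name is "side" or "top"; returns (picture, depth): 480x640x3 uint8, red, green, blue; 480x640 float32, m along the optical axis (not along the pixel's ray), 0 where there is no reading.
- camera_model(name): a dict with "fx", "fy", "cx", "cy" (pixels), "xyz" and "attitude" of the camera in the world. Camera axes: x right, y down, z forward; pixel columns grow to the right and rows downward; lengths in m; the calibration is good to about 2 mm. A picture is of the moment at which its call begins. camera_model takes no time and is no camera call.
- finish_job(): hands the job in, once; it reports no verdict.
The state is a dict: "t": time; "q": joint angles; "dq": joint speeds; "effort": joint torques, N m; "tool_pos": TCP position; "tool_rot": TCP orientation; "contact_force": force on the tool from outside, world axes, zero at the start; "wrist_torque": the same for the moment, N m; "opening": finger opening in m.
Only numpy, scipy, OpenCV 4.12 (cv2) and the standard library are available. Lean on these libraries where they do the work, as an engineer would, in place of code of your own. Each camera call takes 0.05 s, during which the arm holds its last target.

## Working session

There is one attempt and no reset: what is moved stays moved. The work goes in short steps, Python scripts to look and compute and a shell command to move; the robot and the scene stay as the last step left them, time stands still between calls to the robot, and variables do not carry over. Pictures are saved under pics/ and viewed, and the job is handed in when it is done.

```bash
ls; mkdir -p pics
python3 - <<'E'
from station import *
import cv2,numpy as np
for n in("top","side"):
    im,d=get_image(n); cv2.imwrite(f"pics/{n}0.png",im[:,:,::-1]); np.save(f"pics/{n}0.npy",d); np.save(f"pics/{n}0im.npy",im)
    print(n,camera_model(n))
print(get_obs(), grasp_offset)
E
```

```text
pics
top {'fx': 501.6132033260202, 'fy': 501.6132033260202, 'cx': 316.44634984106744, 'cy': 239.30558313331062, 'xyz': array([0.48546833, 0.04019159, 1.16546371]), 'attitude': array([-2.19330461,  2.14786727, -0.09925969])}
side {'fx': 546.1228988983557, 'fy': 546.1228988983557, 'cx': 308.69627467136934, 'cy': 241.4006231217869, 'xyz': array([ 0.27674893, -0.72944209,  1.03224024]), 'attitude': array([-2.38485548,  0.44737158, -0.17368186])}
{'t': 0.1, 'q': array([-1.38799273e+00,  5.33284156e-02,  1.61416602e+00,  2.16824915e-05,
        1.47603226e+00, -1.19025113e-01]), 'dq': array([ 4.55122327e-04, -1.13773269e-03, -1.22080226e-03, -4.68366438e-04,
       -2.72038261e-04,  7.90256587e-05]), 'effort': array([-2.11129213e-04, -3.94904351e+01, -3.71364176e+01, -1.21297189e-04,
        3.91158756e-03,  1.22199961e-05]), 'tool_pos': array([ 0.18567748, -0.59617889,  0.2301571 ]), 'tool_rot': array([ 2.05971975,  0.31524139, -2.05980329]), 'contact_force': array([ 0.39149471, -0.17629968,  0.06076669]), 'wrist_torque': array([ 0.00574947, -0.01988143,  0.00102641]), 'opening': 0.08526487869100798} 0.0187
```

View pics/top0.png

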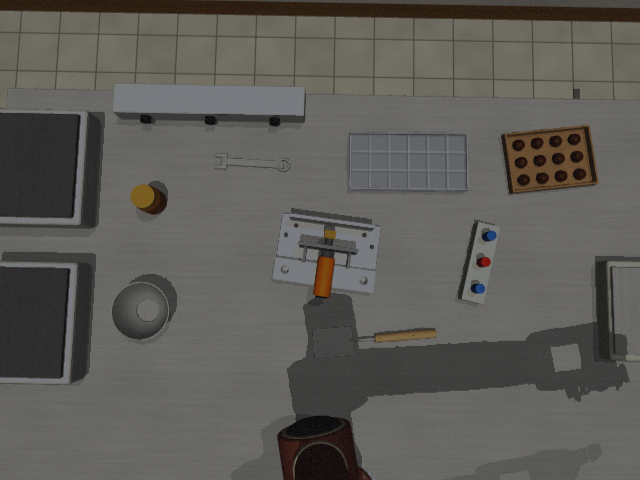

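View pics/side0.png

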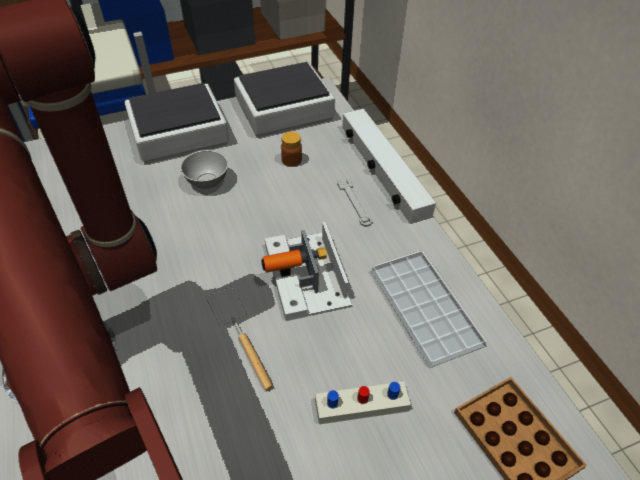

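The top view shows blue heads at about (490,236) and (479,289), with red between them at (485,262). The bores are at (285,269) and (364,281), the driver at (324,275) and the brass head at (330,232). Next I measure these in world coordinates.

```bash
cat > h.py <<'E'
import numpy as np,cv2
from scipy.spatial.transform import Rotation as R
from station import *
def cam(n):
    m=camera_model(n); return m,R.from_rotvec(m["attitude"]).as_matrix(),np.array(m["xyz"])
def pts(n,d,v,u):
    m,Rm,t=cam(n); z=d[v,u]
    c=np.stack([(u-m["cx"])/m["fx"]*z,(v-m["cy"])/m["fy"]*z,z],-1)
    return c@Rm.T+t
def onz(n,u,v,z):
    m,Rm,t=cam(n); r=Rm@np.array([(u-m["cx"])/m["fx"],(v-m["cy"])/m["fy"],1]); return t+r*(z-t[2])/r[2]
def proj(n,p):
    m,Rm,t=cam(n); c=(np.asarray(p)-t)@Rm; return c[...,0]/c[...,2]*m["fx"]+m["cx"],c[...,1]/c[...,2]*m["fy"]+m["cy"]
def tool():
    o=get_obs(); M=R.from_rotvec(o["tool_rot"]).as_matrix(); return o,M
def snap(n,tag,box=None,s=1):
    im,d=get_image(n); np.save(f"pics/{n}{tag}.npy",d); np.save(f"pics/{n}{tag}im.npy",im)
    if box: u0,v0,u1,v1=box; c=im[v0:v1,u0:u1]
    else: c=im
    cv2.imwrite(f"pics/{n}{tag}.png",cv2.resize(c,None,fx=s,fy=s,interpolation=cv2.INTER_CUBIC)[:,:,::-1]); return im,d
E
python3 - <<'E'
from h import *
for n in("top","side"):
    im=np.load(f"pics/{n}0im.npy");d=np.load(f"pics/{n}0.npy")
    hsv=cv2.cvtColor(im,cv2.COLOR_RGB2HSV)
    for name,lo,hi in(("blue",(105,150,60),(125,255,255)),("red",(0,180,80),(4,255,255)),("orange",(6,200,120),(16,255,255)),("brass",(17,120,60),(25,255,255))):
        mk=cv2.inRange(hsv,lo,hi); k,l,st,ce=cv2.connectedComponentsWithStats(mk)
        for i in range(1,k):
            if st[i,4]<25: continue
            v,u=np.where(l==i); P=pts(n,d,v,u); 
            zt=np.percentile(P[:,2],95); T=P[P[:,2]>zt-.006]
            print(n,name,st[i],ce[i].round(1),"top",T.mean(0).round(4),len(T),"zt",zt.round(4))
print(tool()[1].round(3))
# foot/caddy region points
im=np.load("pics/topim.npy") if 0 else np.load("pics/top0im.npy")
a=cv2.resize(im[200:310,255:400],None,fx=5,fy=5,interpolation=cv2.INTER_CUBIC)
cv2.imwrite("pics/st.png",a[:,:,::-1])
b=cv2.resize(im[210:310,450:510],None,fx=6,fy=6,interpolation=cv2.INTER_CUBIC)
cv2.imwrite("pics/cad.png",b[:,:,::-1])
im=np.load("pics/side0im.npy")
a=cv2.resize(im[210:330,250:365],None,fx=5,fy=5,interpolation=cv2.INTER_CUBIC)
cv2.imwrite("pics/sts.png",a[:,:,::-1])
E
```

```text
top blue [487 231   9   9  68] [491.  235.1] top [ 0.6077 -0.3387  0.0657] 62 zt 0.0686
top blue [475 284  10   9  71] [479.5 288.1] top [ 0.4908 -0.3063  0.0843] 61 zt 0.0697
top red [481 258   9   8  58] [485.2 261.5] top [ 0.5494 -0.325   0.0664] 52 zt 0.0691
top orange [316 258  17  38 306] [324.3 275.2] top [0.5099 0.0276 0.0921] 251 zt 0.0909
top brass [131 184  24  24 442] [142.3 195.8] top [0.675  0.4251 0.0936] 392 zt 0.0881
top brass [324 230  12  10  90] [329.6 234. ] top [0.6004 0.0175 0.0813] 74 zt 0.084
top brass [320 263   7  33  68] [323.3 280.7] top [0.4992 0.0292 0.0887] 63 zt 0.0917
top brass [375 330  61  10 180] [406.8 333.9] top [ 0.3843 -0.1647  0.0188] 135 zt 0.0218
side blue [140   0  24  14  81] [153.8   7.5] top [0.4805 1.449  0.0296] 51 zt 0.0129
side blue [146  42  27  22 442] [159.1  52.1] top [ 0.4588  1.3798 -0.0844] 56 zt -0.1249
side blue [133  48   8  18  50] [136.8  55.5] top [ 0.37    1.4592 -0.1252] 6 zt -0.1252
side blue [ 94  84  51  29 746] [116.1  97.8] top [ 0.2558  1.0827 -0.0847] 381 zt -0.0816
side blue [ 28 107   9  21  92] [ 31.6 117.1] top [0.1514 0.0041 0.5832] 6 zt 0.5785
side blue [388 382  12  17 152] [393.5 389.9] top [ 0.6068 -0.3416  0.0657] 85 zt 0.0682
side blue [328 391  10  17 145] [332.4 398.5] top [ 0.4904 -0.315   0.0658] 88 zt 0.0682
side red [359 386  10  11  88] [363.5 391.5] top [ 0.5457 -0.3328  0.0768] 84 zt 0.068
side orange [263 250  39  19 491] [282.6 259.4] top [0.5102 0.0241 0.087 ] 278 zt 0.0897
side brass [282 132  18  15 234] [290.8 139. ] top [0.6688 0.4033 0.1027] 159 zt 0.0878
side brass [317 247   9  12  85] [321.4 252.5] top [0.6013 0.0134 0.0813] 48 zt 0.0835
side brass [240 334  32  56 468] [255.7 361.9] top [ 0.3813 -0.1683  0.021 ] 371 zt 0.0214
[[-0.     0.297 -0.955]
 [ 0.002 -0.955 -0.297]
 [-1.    -0.002 -0.   ]]
```

View pics/st.png

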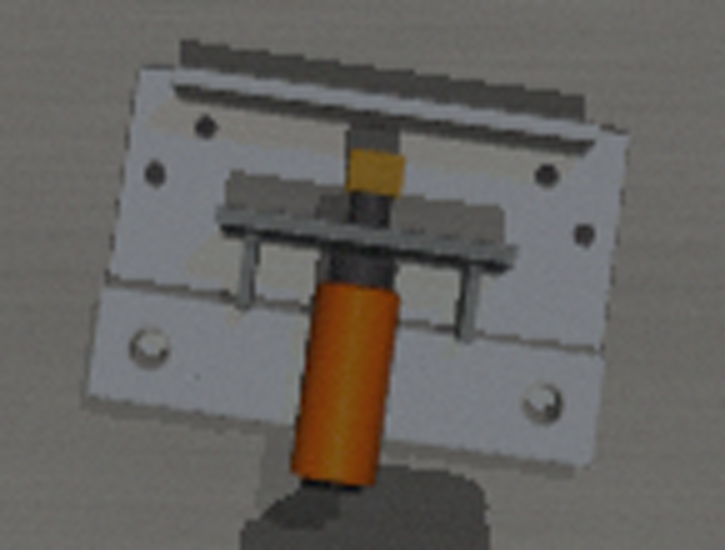

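View pics/sts.png

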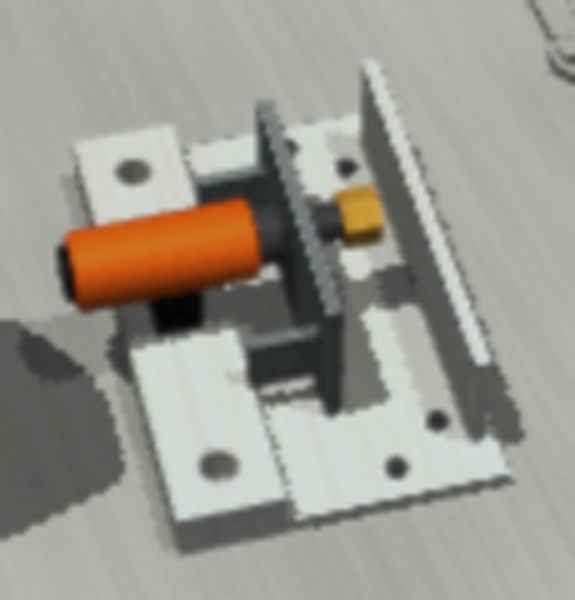

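View pics/cad.png

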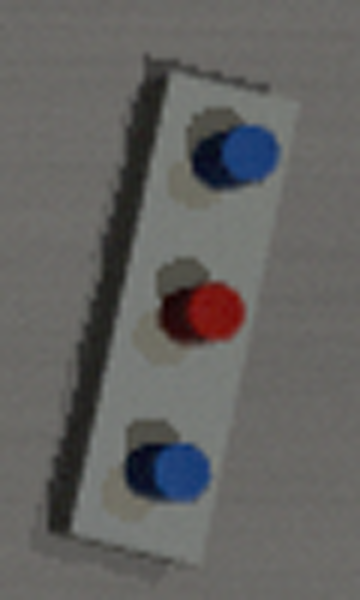

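Run:
```python
from h import *
f=lambda x,o,s:(x+.5)/s-.5+o
BL={"top":(f(150,255,5),f(347,200,5)),"side":(f(133,250,5),f(172,210,5))}
BR={"top":(f(543,255,5),f(403,200,5)),"side":(f(218,250,5),f(465,210,5))}
for n in BL:
    l=onz(n,*BL[n],.028);r=onz(n,*BR[n],.028);dd=l-r
    print(n,l.round(4),r.round(4),np.hypot(*dd[:2]).round(4),"yaw",np.degrees(np.arctan2(-dd[0],dd[1])).round(2))
    y=dd/np.linalg.norm(dd);x=np.array([y[1],-y[0],0]);print(" station O",((l+r)/2+.06*x).round(4),"head",((l+r)/2+.088*x).round(4))
for n,u,v in(("top",f(249,450,6),f(153,210,6)),("top",f(216,450,6),f(311,210,6)),("top",f(181,450,6),f(471,210,6))): print(onz(n,u,v,.066).round(4))
# side pins: head-top discs
im=np.load("pics/side0im.npy");cv2.imwrite("pics/cads.png",cv2.resize(im[370:425,305:420],None,fx=6,fy=6,interpolation=cv2.INTER_CUBIC)[:,:,::-1])
# caddy & plates depth
d=np.load("pics/top0.npy");v,u=np.mgrid[215:310,445:515];P=pts("top",d,v.ravel(),u.ravel());T=P[abs(P[:,2]-.03)<.007];
print("caddy",len(T),cv2.minAreaRect(T[:,:2].astype(np.float32)*1000),np.median(T[:,2]))
v,u=np.mgrid[205:300,265:390];P=pts("top",d,v.ravel(),u.ravel())
for z in(.028,.070,.088,.01): 
    T=P[abs(P[:,2]-z)<.005];print(z,len(T),cv2.minAreaRect(T[:,:2].astype(np.float32)*1000))
```

```text
top [0.5251 0.1165 0.028 ] [ 0.5035 -0.0618  0.028 ] 0.1796 yaw -6.89
 station O [0.5739 0.0202 0.028 ] head [0.6017 0.0168 0.028 ]
side [0.5248 0.1149 0.028 ] [ 0.5035 -0.063   0.028 ] 0.1791 yaw -6.86
 station O [0.5737 0.0188 0.028 ] head [0.6015 0.0154 0.028 ]
[ 0.6078 -0.3386  0.066 ]
[ 0.5496 -0.3258  0.066 ]
[ 0.4911 -0.3125  0.066 ]
caddy 1484 ((549.286376953125, -325.6241760253906), (52.35487365722656, 180.3136444091797), 77.6705093383789) 0.02988271883947835
0.028 1803 ((559.129150390625, 22.455581665039062), (229.89163208007812, 141.4770965576172), 83.25758361816406)
0.07 398 ((550.9391479492188, 23.077590942382812), (189.4332275390625, 173.20887756347656), 83.14188385009766)
0.088 732 ((541.704345703125, 9.608573913574219), (133.39195251464844, 116.49369049072266), 20.453998565673828)
0.01 3180 ((568.2325439453125, 19.32703399658203), (218.23660278320312, 284.4372253417969), 1.2116868495941162)
```

View pics/cads.png

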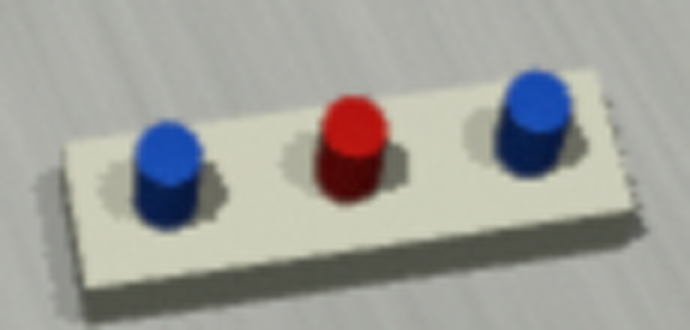

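Both cameras agree to about 1.5 mm, the bore spacing measures 179.5 mm and the yaw is -6.9°. I move above the nearer blue pin (0.491, -0.313) with the jaws across the caddy.

```bash
python3 -m crank '[[[0.03,0.028,0,-6],[0.06,0.056,0,-12],[0.09,0.084,0,-18],[0.12,0.112,0,-24],[0.15,0.14,0,-30]]]' 1 40; python3 -m crank '[[[0.03,0.028,0,0],[0.06,0.056,0,0],[0.09,0.084,0,0],[0.12,0.112,0,0],[0.155,0.143,0,0]]]'; python3 -m crank '[[[0,0,-0.03,0],[0,0,-0.06,0],[0,0,-0.08,0],[0,0,-0.08,0]]]'
python3 - <<'E'
from h import *
o,M=tool();print(o["t"],o["tool_pos"].round(4),M[:,1].round(3),np.degrees(np.arctan2(M[1,1],M[0,1])),o["q"].round(2),M[:,0].round(3))
E
```

```text
t: 0.52
tool_pos: [0.3366, -0.455, 0.2307]
tool_rot: [-2.1, 0.239, 2.101]
contact_force: [0.1, -0.7, -0.0]
opening: 0.0853
t: 0.93
tool_pos: [0.4878, -0.3152, 0.2309]
tool_rot: [-2.103, 0.234, 2.105]
contact_force: [0.5, -0.5, -0.2]
opening: 0.0856
t: 1.27
tool_pos: [0.4842, -0.3141, 0.1448]
tool_rot: [-2.092, 0.227, 2.112]
contact_force: [-1.2, 0.0, -0.7]
opening: 0.0854
1.2667 [ 0.4842 -0.3141  0.1448] [-0.219 -0.976 -0.005] -102.65884953268375 [-0.7   0.02  1.8  -0.    1.34  1.09] [-0.008  0.007 -1.   ]
```

```bash
python3 -m crank '[[[0,0,0,0],[0,0,0,0],[0,0,0,0]]]'
python3 - <<'E'
from h import *
o,M=tool();print(o["tool_pos"].round(4),M[:,1].round(3),np.degrees(np.arctan2(M[1,1],M[0,1])))
snap("side","1",(270,250,470,450),3)
E
```

```text
t: 1.52
tool_pos: [0.4878, -0.3182, 0.1537]
tool_rot: [-2.108, 0.237, 2.102]
contact_force: [0.5, -0.2, 0.2]
opening: 0.0857
[ 0.4878 -0.3182  0.1537] [-0.22  -0.975  0.002] -102.73588498904621
```

View pics/side1.png

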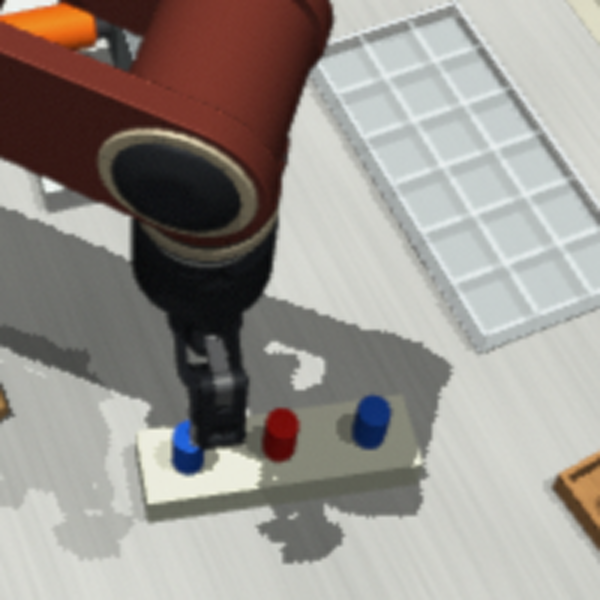

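The gripper stands above and just behind the near pin, with its fingers straddling the caddy. The pose readings wander by a few mm, so I check whether it has settled.

```bash
for i in 1 2 3; do python3 -m crank '[[[0,0,0,0],[0,0,0,0]]]' | head -2; done
```

```text
t: 1.73
tool_pos: [0.4874, -0.3177, 0.1527]
t: 1.9
tool_pos: [0.487, -0.3173, 0.1517]
t: 2.07
tool_pos: [0.4869, -0.3171, 0.1513]
```

```bash
python3 -m crank '[[[0.004,0.004,-0.025,0],[0.004,0.004,-0.05,0],[0.004,0.004,-0.06,0],[0.004,0.004,-0.06,0],[0.004,0.004,-0.06,0]]]';python3 -m crank '[[[0,0,0,0],[0,0,0,0],[0,0,0,0],[0,0,0,0]]]'
```

```text
t: 2.48
tool_pos: [0.4907, -0.3129, 0.091]
tool_rot: [-2.103, 0.234, 2.105]
contact_force: [-0.4, -1.0, 0.5]
opening: 0.0856
t: 2.82
tool_pos: [0.4915, -0.3136, 0.0926]
tool_rot: [-2.106, 0.236, 2.103]
contact_force: [-0.5, -0.5, 0.2]
opening: 0.0855
```

Aligned. I descend to z of about 0.037 and close.

```bash
python3 -m crank '[[[0,0,-0.02,0],[0,0,-0.04,0],[0,0,-0.054,0],[0,0,-0.054,0],[0,0,-0.054,0]]]';python3 -m crank '[[[0,0,0,0],[0,0,0,0],[0,0,0,0],[0,0,0,0]]]' 0 40; python3 -m crank '[[[0,0,0,0],[0,0,0,0],[0,0,0,0],[0,0,0,0]]]'
python3 - <<'E'
from h import *
snap("side","2",(270,300,470,450),4)
E
```

```text
t: 3.23
tool_pos: [0.4904, -0.3126, 0.0365]
tool_rot: [-2.102, 0.233, 2.105]
contact_force: [-0.1, 0.6, -0.1]
opening: 0.0853
t: 3.57
tool_pos: [0.4916, -0.3136, 0.0384]
tool_rot: [-2.106, 0.235, 2.103]
contact_force: [0.7, -0.1, -0.1]
opening: 0.0386
t: 3.9
tool_pos: [0.4913, -0.3135, 0.038]
tool_rot: [-2.105, 0.235, 2.104]
contact_force: [-0.8, 0.4, 4.1]
opening: 0.0208
```

View pics/side2.png

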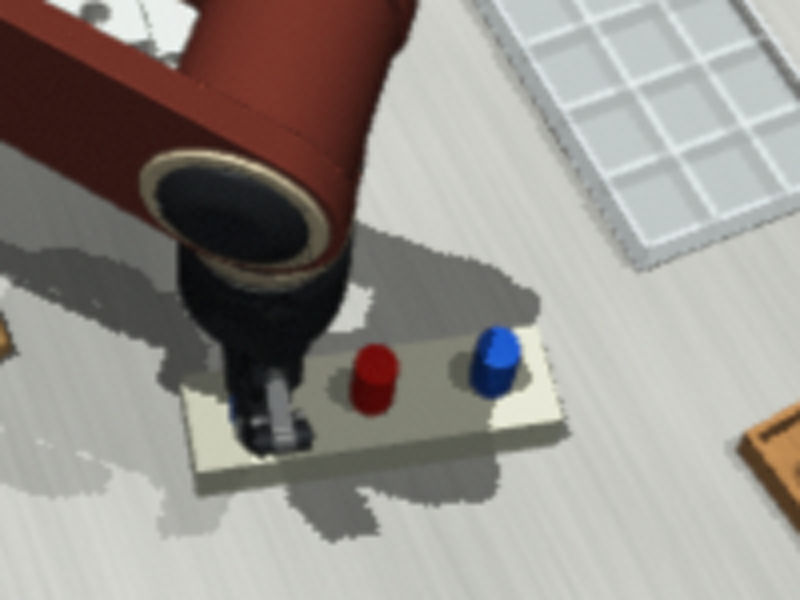

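Run:
```python
from h import *
o,M=tool();p=o["tool_pos"];print(p.round(4),o["opening"],o["contact_force"])
for q in(p,p+M[:,1]*.011,p+M[:,1]*.022,p+M[:,1]*.022+M[:,2]*.011,p+M[:,1]*.022-M[:,2]*.011):
    u,v=proj("side",q);print((u-270)*4,(v-300)*4)
```

```text
[ 0.4914 -0.3135  0.0381] 0.020804613913728856 [-0.47712553 -0.00857679  5.00661009]
248.65469541465063 404.92787900251824
252.73886680129021 426.35046926439463
256.8795658889644 448.06956269988177
234.10522238593921 451.36182571091945
279.6053269885865 444.78432276943045
```

Run:
```python
from h import *
im=np.load("pics/side2im.npy");d=np.load("pics/side2.npy")
cv2.imwrite("pics/z.png",cv2.resize(im[370:425,310:370],None,fx=10,fy=10,interpolation=cv2.INTER_CUBIC)[:,:,::-1])
a=np.clip((cv2.resize(im[370:425,310:370],None,fx=10,fy=10,interpolation=cv2.INTER_CUBIC).astype(float)*2.5),0,255).astype(np.uint8);cv2.imwrite("pics/z2.png",a[:,:,::-1])
o,M=tool();p=o["tool_pos"]
v,u=np.mgrid[380:420,322:352];P=pts("side",d,v.ravel(),u.ravel());dark=im[v.ravel(),u.ravel()].max(1)<70
L=(P-p)@M
k=(L[:,0]>-.03)&(L[:,0]<0.0)&(dark)&(abs(L[:,1])<.06)
print(k.sum(),np.percentile(L[k],[2,10,25,50,75,90,98],axis=0).round(4))
```

```text
4 [[-0.0213 -0.0097  0.008 ]
 [-0.0212 -0.007   0.0086]
 [-0.0211 -0.0021  0.0098]
 [-0.0178  0.0064  0.0105]
 [-0.0119  0.0131  0.0107]
 [-0.0074  0.0151  0.0108]
 [-0.0049  0.0161  0.0109]]
```

View pics/z2.png

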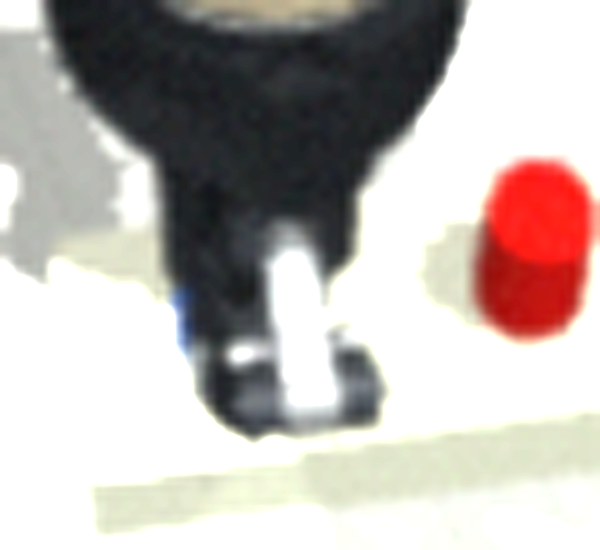

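Run:
```python
from h import *
d=np.load("pics/side2.npy")
o,M=tool();p=o["tool_pos"]
for v in(396,402,405,408,411,413):
    for u in range(327,351,2):
        P=pts("side",d,np.array([v]),np.array([u]))[0];L=(P-p)@M*1000
        print(tuple(int(x) for x in L),end=" ")
    print()
```

```text
(-67, 19, 15) (-71, 21, 12) (-70, 21, 8) (-106, 39, 9) (-110, 41, 6) (-107, 40, 2) (-108, 41, 0) (-106, 41, -4) (-104, 41, -8) (8, -10, -27) (4, -8, -31) (5, -8, -35) 
(-3, 1, 10) (-50, 23, 11) (-50, 24, 8) (-50, 24, 4) (-52, 26, 1) (-104, 50, 4) (-99, 48, 0) (-103, 50, -2) (5, 2, -21) (7, 1, -25) (7, 2, -29) (7, 3, -32) 
(7, 2, 10) (-23, 17, 9) (-31, 21, 7) (-88, 47, 10) (-88, 48, 6) (-94, 51, 4) (-99, 54, 1) (-98, 54, -2) (-87, 49, -7) (-92, 52, -9) (6, 8, -27) (7, 8, -31) 
(10, 7, 11) (-11, 17, 9) (-62, 40, 11) (-94, 55, 11) (-98, 57, 8) (-100, 59, 5) (-102, 60, 2) (-95, 58, -1) (-97, 59, -4) (-100, 61, -7) (-96, 60, -11) (8, 14, -30) 
(8, 14, 12) (8, 14, 8) (-57, 44, 12) (-93, 60, 12) (-98, 63, 9) (-97, 63, 6) (-99, 64, 3) (-96, 63, 0) (-97, 64, -3) (-93, 63, -7) (-92, 63, -11) (6, 21, -29) 
(8, 18, 13) (6, 19, 9) (6, 20, 5) (-82, 59, 12) (-95, 65, 10) (-91, 64, 6) (-92, 65, 3) (6, 22, -13) (5, 23, -16) (8, 23, -21) (8, 23, -24) (5, 25, -28)
```

Depth shows that the part to the right is the knuckle, 95 mm up and centred on the tool. The grip is therefore centred on the pin, with opening 20.8 mm. I lift.

```bash
python3 -m crank '[[[0,0,0.02,0],[0,0,0.045,0],[0,0,0.07,0],[0,0,0.085,0],[0,0,0.085,0]]]';python3 -m crank '[[[0,0,0,0],[0,0,0,0],[0,0,0,0],[0,0,0,0]]]'
python3 - <<'E'
from h import *
o,M=tool();p=o["tool_pos"];print(p,np.degrees(np.arctan2(M[1,1],M[0,1])))
for nm,b in (("L",(.525,.1157)),("R",(.5035,-.0624))): print(nm,b-p[:2])
snap("side","3",(270,250,470,430),4)
E
```

```text
t: 4.37
tool_pos: [0.4929, -0.3146, 0.1264]
tool_rot: [-2.112, 0.239, 2.1]
contact_force: [1.4, -0.6, -0.6]
opening: 0.0209
t: 4.7
tool_pos: [0.49, -0.3123, 0.1201]
tool_rot: [-2.1, 0.232, 2.106]
contact_force: [0.1, 0.3, -0.3]
opening: 0.0208
[ 0.48999972 -0.31229504  0.12013326] -102.71016137670168
L [0.03500028 0.42799504]
R [0.01350028 0.24989504]
```

View pics/side3.png

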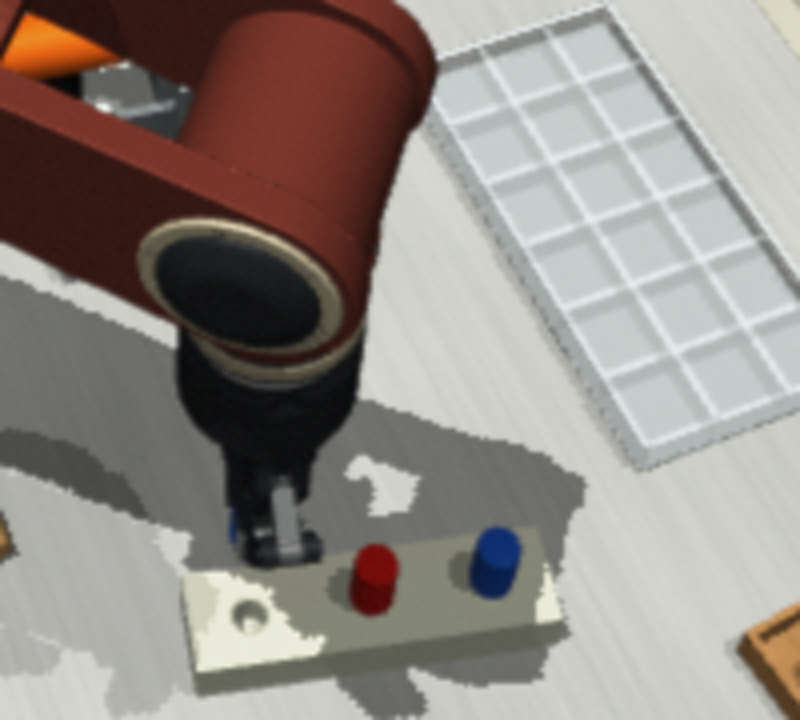

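The pin is held and its pocket is empty. I carry it to above bore_right.

```bash
python3 -m crank '[[[0.0015,0.03,0,1],[0.0035,0.065,0,2.5],[0.0055,0.1,0,4],[0.0075,0.135,0,5],[0.009,0.168,0,6]]]'; python3 -m crank '[[[0.0016,0.032,0,0],[0.003,0.056,0,0],[0.004,0.072,0,0],[0.0045,0.08,0,0],[0.0045,0.082,0,0]]]'; python3 -m crank '[[[0,0,0,0],[0,0,0,0],[0,0,0,0],[0,0,0,0]]]'
python3 - <<'E'
from h import *
o,M=tool();p=o["tool_pos"];print(p,np.degrees(np.arctan2(M[1,1],M[0,1])))
for nm,b in (("L",(.525,.1157)),("R",(.5035,-.0624))): print(nm,b-p[:2])
snap("side","4",(240,200,400,320),5);snap("top","4",(250,190,410,310),5)
E
```

```text
t: 5.17
tool_pos: [0.4994, -0.1433, 0.1215]
tool_rot: [-2.16, 0.125, 2.162]
contact_force: [1.4, 0.7, -0.8]
opening: 0.0205
t: 5.58
tool_pos: [0.5042, -0.0619, 0.1218]
tool_rot: [-2.161, 0.124, 2.163]
contact_force: [0.1, -0.2, -0.8]
opening: 0.0207
t: 5.92
tool_pos: [0.5045, -0.064, 0.1223]
tool_rot: [-2.16, 0.128, 2.16]
contact_force: [0.3, 0.3, -0.8]
opening: 0.0209
[ 0.50449159 -0.06404663  0.12229098] -96.79149410681119
L [0.02050841 0.17974663]
R [-0.00099159  0.00164663]
```

View pics/side4.png

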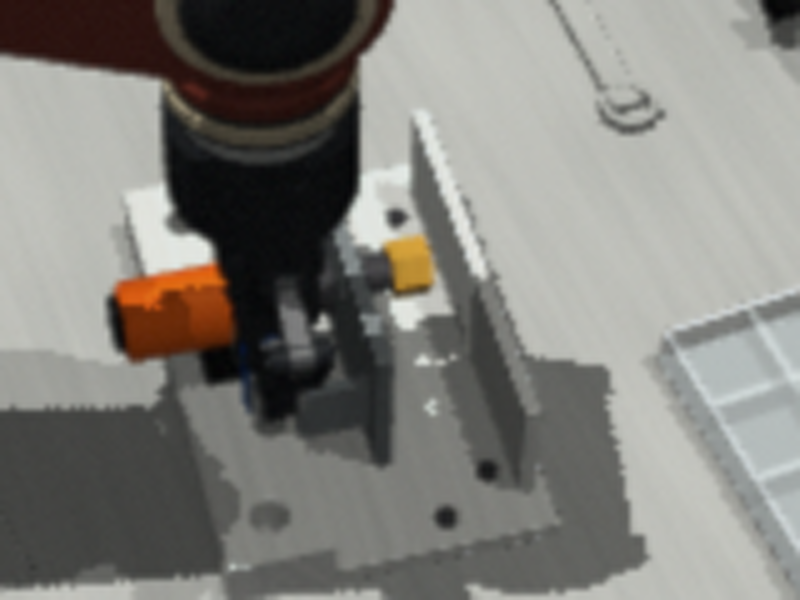

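View pics/top4.png

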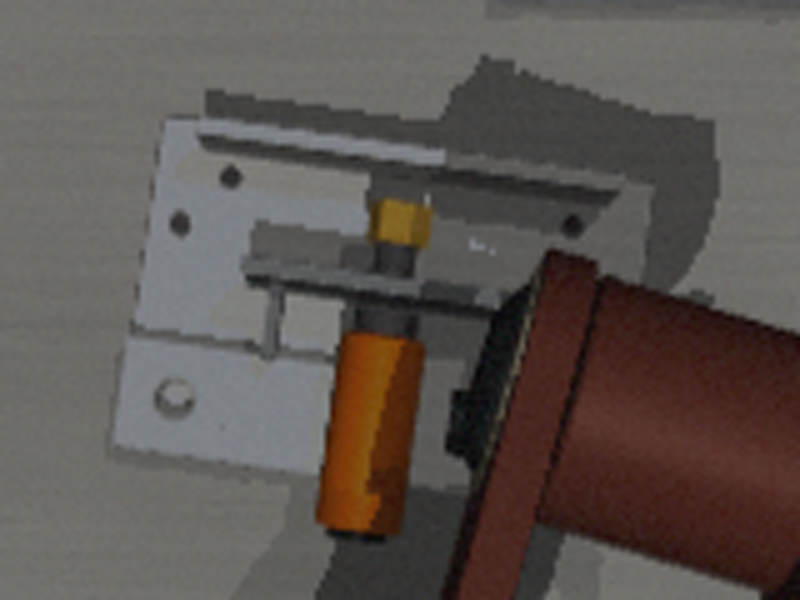

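Not enough of the pin shows to measure it here, but the tool is within 2 mm of the bore. I correct that and lower in stages, watching the force.

```bash
python3 -m crank '[[[-0.001,0.001,-0.02,0],[-0.001,0.001,-0.04,0],[-0.001,0.001,-0.05,0],[-0.001,0.001,-0.054,0],[-0.001,0.001,-0.054,0]]]'; python3 -m crank '[[[0,0,0,0],[0,0,0,0],[0,0,0,0],[0,0,0,0]]]'
python3 - <<'E'
from h import *
snap("side","5",(240,220,360,340),6)
E
```

```text
t: 6.43
tool_pos: [0.5026, -0.0621, 0.0672]
tool_rot: [-2.158, 0.126, 2.163]
contact_force: [0.1, 0.2, -0.1]
opening: 0.0209
t: 6.77
tool_pos: [0.5042, -0.0623, 0.0693]
tool_rot: [-2.163, 0.127, 2.159]
contact_force: [-0.5, -0.0, -0.4]
opening: 0.0205
```

View pics/side5.png

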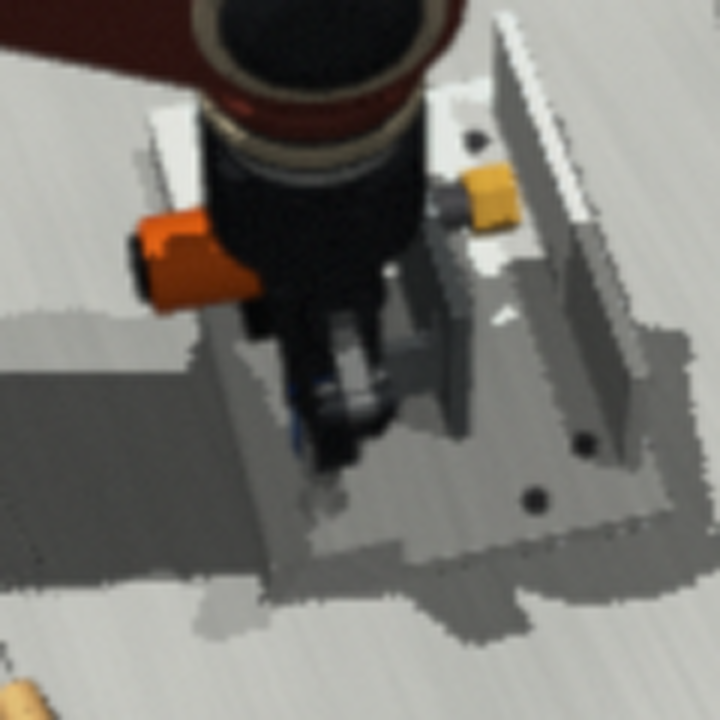

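The tip is just above the bore mouth at about (322,495). I lower it slowly.

```bash
python3 -m crank '[[[0,0,-0.003,0],[0,0,-0.006,0],[0,0,-0.009,0],[0,0,-0.012,0],[0,0,-0.015,0]]]'; python3 -m crank '[[[0,0,-0.003,0],[0,0,-0.006,0],[0,0,-0.009,0],[0,0,-0.012,0],[0,0,-0.014,0]]]'
```

```text
t: 7.23
tool_pos: [0.5033, -0.0621, 0.0527]
tool_rot: [-2.16, 0.127, 2.162]
contact_force: [0.0, 0.3, -0.9]
opening: 0.0206
t: 7.65
tool_pos: [0.5033, -0.062, 0.0388]
tool_rot: [-2.16, 0.126, 2.162]
contact_force: [1.2, -0.5, -0.5]
opening: 0.0206
```

```bash
python3 -m crank '[[[0,0,-0.001,0],[0,0,-0.002,0],[0,0,-0.003,0],[0,0,-0.003,0]]]'
```

```text
t: 7.98
tool_pos: [0.5034, -0.0621, 0.0362]
tool_rot: [-2.161, 0.127, 2.161]
contact_force: [0.2, 0.3, -0.1]
opening: 0.0208
```

No resistance, so the pin is within about 1 mm of home. I open and let it drop, then lift.

```bash
python3 -m crank '[[[0,0,0,0],[0,0,0,0],[0,0,0,0],[0,0,0,0],[0,0,0,0]]]' 0.8; python3 -m crank '[[[0,0,0.03,0],[0,0,0.065,0],[0,0,0.1,0],[0,0,0.12,0],[0,0,0.12,0]]]' 1; python3 -m crank '[[[0.004,-0.03,0,-1],[0.01,-0.065,0,-2],[0.02,-0.1,0,-4],[0.03,-0.135,0,-5],[0.04,-0.168,0,-6]]]'
python3 - <<'E'
from h import *
o,M=tool();p=o["tool_pos"];print(p,o["opening"],np.degrees(np.arctan2(M[1,1],M[0,1])), np.array([.608,-.339])-p[:2])
snap("side","6",(240,220,360,340),6);snap("top","6",(250,190,410,310),5)
E
```

```text
t: 8.4
tool_pos: [0.5036, -0.0621, 0.0365]
tool_rot: [-2.161, 0.127, 2.161]
contact_force: [0.5, 0.4, 0.1]
opening: 0.0683
t: 8.82
tool_pos: [0.507, -0.063, 0.1629]
tool_rot: [-2.174, 0.129, 2.15]
contact_force: [0.5, 0.1, -0.5]
opening: 0.0852
t: 9.23
tool_pos: [0.5432, -0.2317, 0.1553]
tool_rot: [-2.102, 0.235, 2.104]
contact_force: [0.5, 0.4, -0.3]
opening: 0.0852
[ 0.5431951  -0.23167333  0.15527937] 0.08520333777154596 -102.77322406069325 [ 0.0648049  -0.10732667]
```

View pics/side6.png

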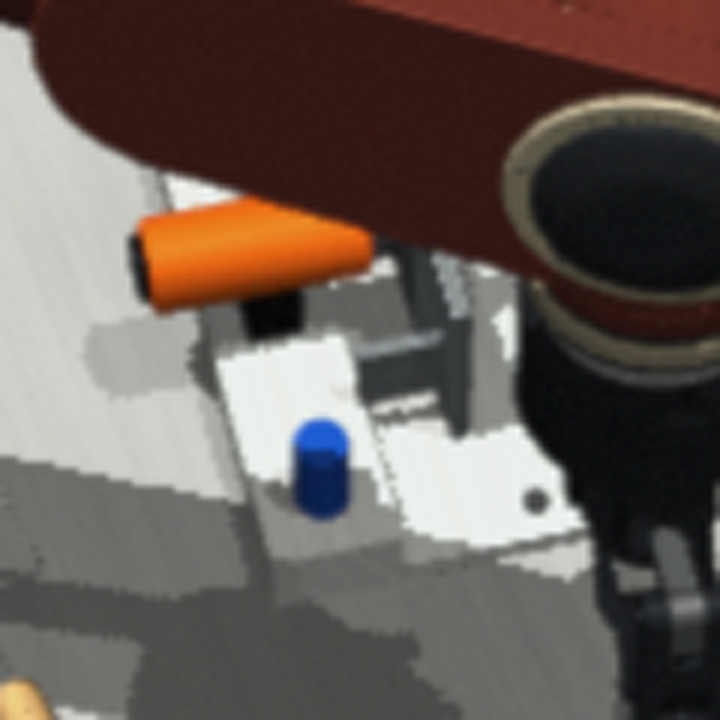

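View pics/top6.png

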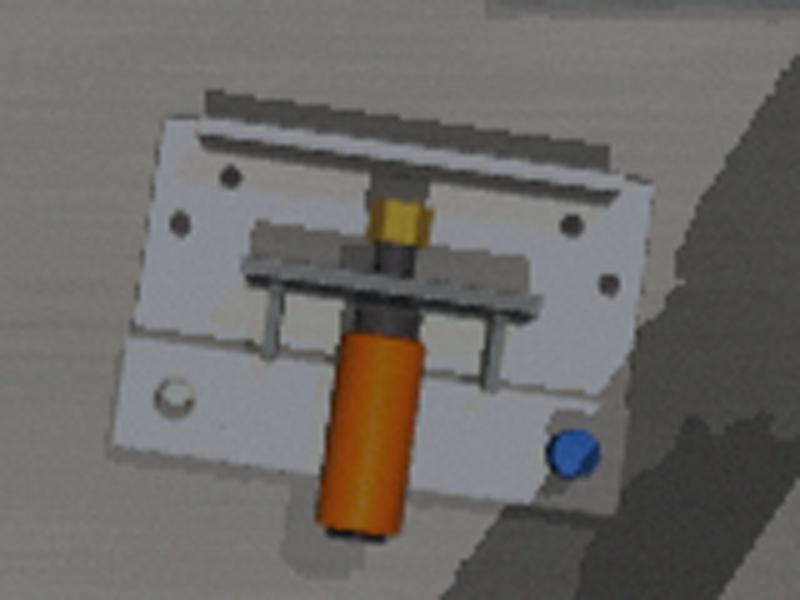

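The first pin stands upright in bore_right with its head on the foot. Next is the far blue pin.

```bash
python3 -m crank '[[[0.018,-0.03,0,0],[0.036,-0.06,0,0],[0.054,-0.09,0,0],[0.061,-0.102,-0.01,0],[0.0645,-0.107,-0.02,0]]]'; python3 -m crank '[[[0,0,-0.02,0],[0,0,-0.035,0],[0,0,-0.035,0],[0,0,-0.035,0],[0,0,-0.035,0]]]'
python3 - <<'E'
from h import *
o,M=tool();p=o["tool_pos"];print(p,o["opening"],np.degrees(np.arctan2(M[1,1],M[0,1])), np.array([.6075,-.339])-p[:2])
im=np.load("pics/top6im.npy");d=np.load("pics/top6.npy")
v,u=np.where((cv2.inRange(cv2.cvtColor(im,cv2.COLOR_RGB2HSV),(105,150,40),(125,255,255))>0)); k=(u<400)&(v<310);v=v[k];u=u[k]
P=pts("top",d,v,u);print("pin1 head",P[P[:,2]>.05].mean(0),np.percentile(P[:,2],[50,90]), onz("top",u.mean(),v.mean(),.064))
E
```

```text
t: 9.75
tool_pos: [0.6088, -0.3386, 0.1358]
tool_rot: [-2.104, 0.236, 2.103]
contact_force: [0.4, -0.6, -0.1]
opening: 0.0855
t: 10.17
tool_pos: [0.608, -0.3363, 0.1016]
tool_rot: [-2.104, 0.233, 2.105]
contact_force: [0.1, -0.2, 1.2]
opening: 0.0853
[ 0.60795153 -0.33631805  0.10158153] 0.0852948693591975 -102.66458659168212 [-0.00045153 -0.00268195]
pin1 head [ 0.5032652  -0.06084691  0.06359808] [0.06338587 0.06649483] [ 0.50322601 -0.06055011  0.064     ]
```

Pin 1's head top is at z 0.0636 against 0.064 expected, so it is home. I descend on pin 2.

```bash
python3 -m crank '[[[0,-0.0025,-0.01,0],[0,-0.0025,-0.03,0],[0,-0.0025,-0.05,0],[0,-0.0025,-0.064,0],[0,-0.0025,-0.064,0]]]'; python3 -m crank '[[[0,0,0,0],[0,0,0,0],[0,0,0,0],[0,0,0,0],[0,0,0,0]]]' 0 40; python3 -m crank '[[[0,0,0,0],[0,0,0,0],[0,0,0,0],[0,0,0,0]]]'
```

```text
t: 10.58
tool_pos: [0.6058, -0.3381, 0.0334]
tool_rot: [-2.097, 0.231, 2.108]
contact_force: [-1.2, 0.3, -1.0]
opening: 0.0857
t: 11.0
tool_pos: [0.6086, -0.3401, 0.0386]
tool_rot: [-2.107, 0.235, 2.103]
contact_force: [0.7, 0.6, 0.1]
opening: 0.0255
t: 11.33
tool_pos: [0.6086, -0.3401, 0.0386]
tool_rot: [-2.106, 0.235, 2.103]
contact_force: [-0.6, 0.4, 5.5]
opening: 0.0207
```

```bash
python3 -m crank '[[[0,0,0.02,0],[0,0,0.05,0],[0,0,0.085,0],[0,0,0.11,0],[0,0,0.115,0]]]'; python3 -m crank '[[[-0.004,0.025,0,1],[-0.01,0.06,0,2.5],[-0.016,0.1,0,4],[-0.022,0.14,0,5],[-0.028,0.18,0,6]]]'
python3 - <<'E'
from h import *
o,M=tool();p=o["tool_pos"];print(p,o["opening"],np.degrees(np.arctan2(M[1,1],M[0,1])), np.array([.525,.1157])-p[:2])
E
```

```text
t: 11.75
tool_pos: [0.6104, -0.3412, 0.1585]
tool_rot: [-2.115, 0.239, 2.098]
contact_force: [0.6, -0.4, 0.7]
opening: 0.0204
t: 12.17
tool_pos: [0.5784, -0.1577, 0.1502]
tool_rot: [-2.158, 0.125, 2.163]
contact_force: [0.2, 0.1, -0.6]
opening: 0.0207
[ 0.57841723 -0.15773633  0.15018356] 0.020689581084226114 -96.7102392029403 [-0.05341723  0.27343633]
```

```bash
python3 -m crank '[[[-0.008,0.04,0,0],[-0.016,0.08,0,0],[-0.024,0.12,0,0],[-0.032,0.16,0,0],[-0.039,0.2,0,0]]]'; python3 -m crank '[[[-0.006,0.03,0,0],[-0.01,0.05,0,0],[-0.013,0.065,0,0],[-0.014,0.072,0,0],[-0.014,0.073,0,0]]]';  python3 -m crank '[[[0,0,0,0],[0,0,0,0],[0,0,0,0],[0,0,0,0]]]'
python3 - <<'E'
from h import *
o,M=tool();p=o["tool_pos"];print(p,o["opening"],np.degrees(np.arctan2(M[1,1],M[0,1])), np.array([.525,.1157])-p[:2])
snap("side","7",(230,180,350,300),6);
E
```

```text
t: 12.58
tool_pos: [0.5391, 0.0422, 0.1505]
tool_rot: [-2.158, 0.127, 2.163]
contact_force: [1.2, 0.5, -1.0]
opening: 0.0209
t: 13.0
tool_pos: [0.5259, 0.1144, 0.1509]
tool_rot: [-2.16, 0.125, 2.164]
contact_force: [-0.5, 0.1, -0.5]
opening: 0.0208
t: 13.33
tool_pos: [0.5272, 0.1125, 0.1522]
tool_rot: [-2.16, 0.128, 2.16]
contact_force: [-0.1, -0.1, 0.0]
opening: 0.0209
[0.52721272 0.11248972 0.15222226] 0.020936967506962504 -96.79035211403746 [-0.00221272  0.00321028]
```

View pics/side7.png

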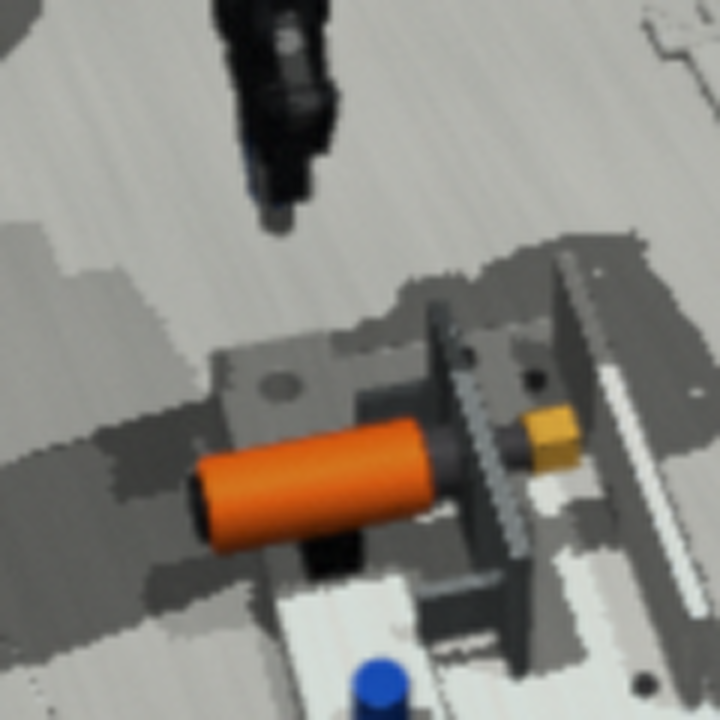

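The shank tip shows at about (276,222) in the crop and bore_left at (280,385). I check the tip position.

Run:
```python
from h import *
o,M=tool();p=o["tool_pos"]
print(onz("side",230+276/6,180+222/6,.1235),onz("side",230+280/6-.4,180+385/6-.4,.028),p)
```

```text
[0.52786535 0.11299338 0.1235    ] [0.52523181 0.11550781 0.028     ] [0.52715079 0.11261411 0.15224825]
```

```bash
python3 -m crank '[[[-0.0025,0.003,-0.015,0],[-0.0025,0.003,-0.04,0],[-0.0025,0.003,-0.065,0],[-0.0025,0.003,-0.08,0],[-0.0025,0.003,-0.084,0]]]'; python3 -m crank '[[[0,0,0,0],[0,0,0,0],[0,0,0,0],[0,0,0,0]]]'
python3 - <<'E'
from h import *
snap("side","8",(230,180,350,300),6);
E
```

```text
t: 13.8
tool_pos: [0.5221, 0.1157, 0.0648]
tool_rot: [-2.155, 0.128, 2.168]
contact_force: [0.7, -0.6, -0.8]
opening: 0.0208
t: 14.13
tool_pos: [0.5258, 0.1164, 0.0701]
tool_rot: [-2.164, 0.126, 2.157]
contact_force: [0.0, 0.6, 0.1]
opening: 0.0206
```

View pics/side8.png

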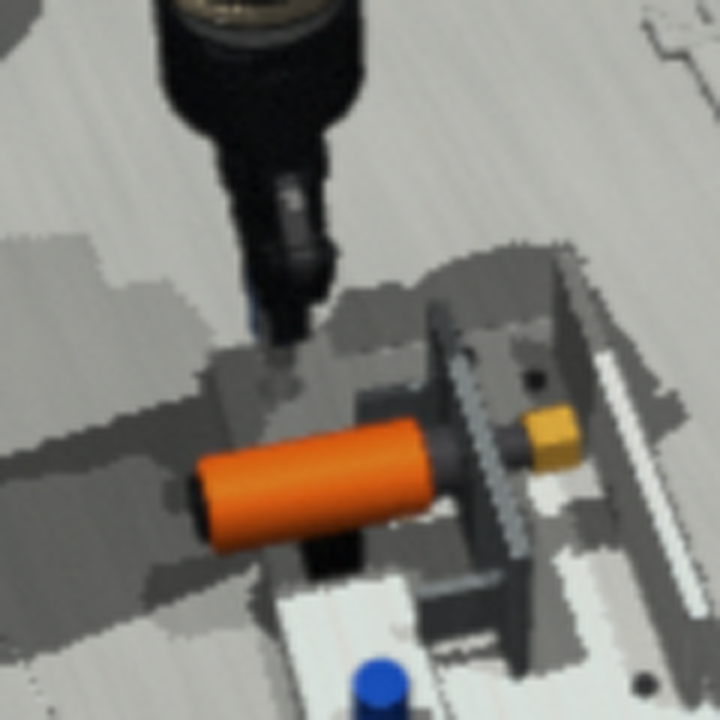

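The tip is right over the bore. I lower it slowly, to a TCP z of 0.037.

```bash
python3 -m crank '[[[-0.0004,-0.0005,-0.003,0],[-0.0004,-0.0005,-0.006,0],[-0.0004,-0.0005,-0.009,0],[-0.0004,-0.0005,-0.012,0],[-0.0004,-0.0005,-0.015,0]]]'; python3 -m crank '[[[0,0,-0.003,0],[0,0,-0.006,0],[0,0,-0.009,0],[0,0,-0.012,0],[0,0,-0.015,0]]]';python3 -m crank '[[[0,0,-0.001,0],[0,0,-0.002,0],[0,0,-0.002,0]]]'
```

```text
t: 14.6
tool_pos: [0.5239, 0.1159, 0.0528]
tool_rot: [-2.161, 0.127, 2.161]
contact_force: [0.8, -0.4, 0.4]
opening: 0.0204
t: 15.02
tool_pos: [0.5242, 0.1159, 0.0381]
tool_rot: [-2.161, 0.127, 2.161]
contact_force: [0.8, 0.3, -0.5]
opening: 0.021
t: 15.27
tool_pos: [0.5242, 0.1159, 0.0366]
tool_rot: [-2.161, 0.127, 2.161]
contact_force: [-0.9, 0.1, 2.3]
opening: 0.0207
```

Light contact, so it is home. I release, lift and look.

```bash
python3 -m crank '[[[0,0,0,0],[0,0,0,0],[0,0,0,0],[0,0,0,0],[0,0,0,0]]]' 0.8; python3 -m crank '[[[0,0,0.03,0],[0,0,0.065,0],[0,0,0.1,0],[0,0,0.12,0],[0,0,0.12,0]]]' 1; python3 -m crank '[[[0,0,0,0],[0,0,0,0],[0,0,0,0]]]'
python3 - <<'E'
from h import *
o,M=tool();p=o["tool_pos"];print(p,o["opening"],np.degrees(np.arctan2(M[1,1],M[0,1])))
snap("side","9",(230,200,350,320),6);snap("top","9",(250,190,410,310),5)
im=np.load("pics/side9im.npy");d=np.load("pics/side9.npy")
mk=cv2.inRange(cv2.cvtColor(im,cv2.COLOR_RGB2HSV),(105,150,40),(125,255,255));mk[:200]=0;mk[325:]=0
k,l,st,ce=cv2.connectedComponentsWithStats(mk)
for i in range(1,k):
    if st[i,4]>20:
        v,u=np.where(l==i);P=pts("side",d,v,u);print(st[i],np.percentile(P[:,2],[5,95]).round(4),P[P[:,2]>.059].mean(0).round(4))
E
```

```text
t: 15.68
tool_pos: [0.524, 0.1158, 0.0362]
tool_rot: [-2.161, 0.127, 2.161]
contact_force: [0.4, -0.2, -0.2]
opening: 0.0685
t: 16.1
tool_pos: [0.5277, 0.1162, 0.163]
tool_rot: [-2.172, 0.125, 2.148]
contact_force: [1.0, -0.6, 0.8]
opening: 0.0854
t: 16.35
tool_pos: [0.5228, 0.1158, 0.1542]
tool_rot: [-2.157, 0.127, 2.165]
contact_force: [0.2, -0.2, -0.7]
opening: 0.0853
[0.52278831 0.11576335 0.15415386] 0.08533798264681805 -96.71129887915605
[272 232   8  15 105] [0.0333 0.0662] [0.5182 0.0941 0.0841]
[289 290   9  16 114] [0.0362 0.0655] [ 0.4993 -0.0758  0.079 ]
```

View pics/side9.png

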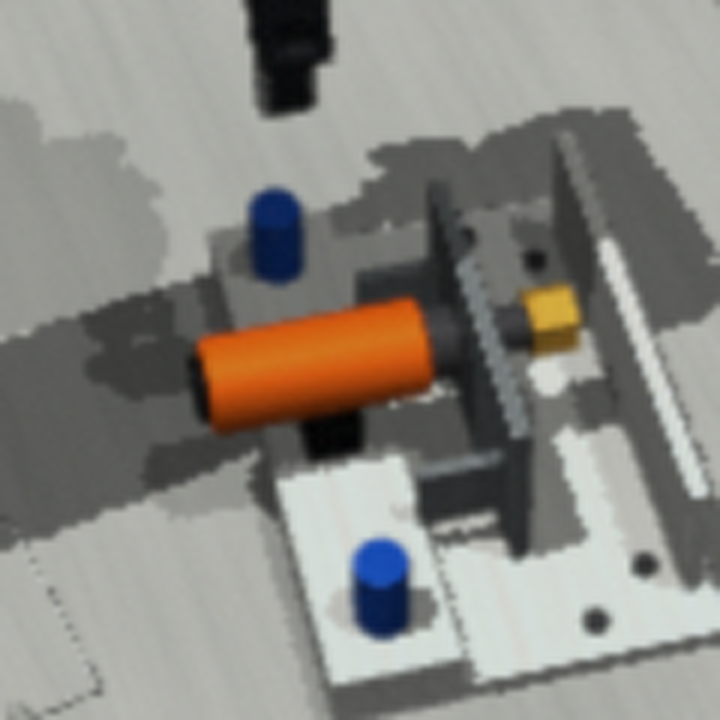

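View pics/top9.png

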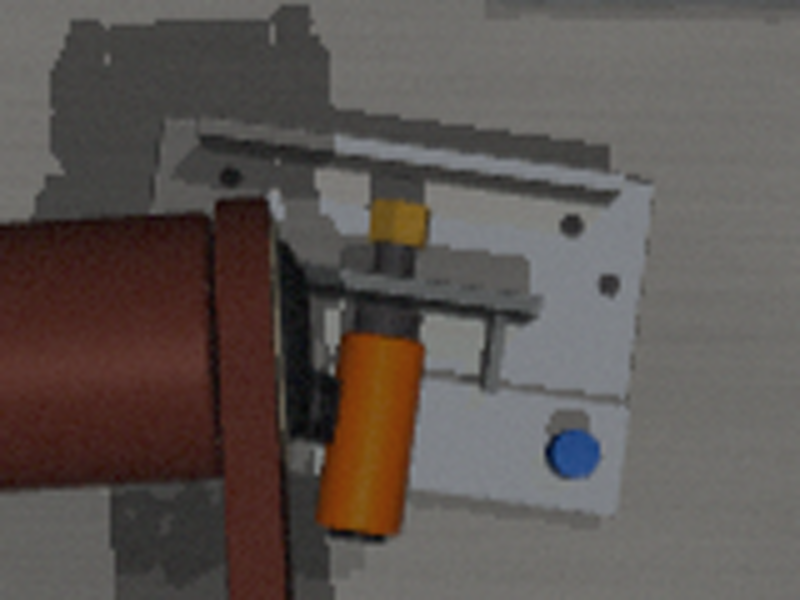

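Both pins are seated with head tops at about 64–66 mm. Next I move above the bolt head at (0.602, 0.016), with the jaws already along station y.

```bash
python3 -m crank '[[[0.018,-0.022,0,0],[0.04,-0.05,0,0],[0.06,-0.076,0,0],[0.074,-0.092,0,0],[0.078,-0.1,0,0]]]';  python3 -m crank '[[[0,0,0,0],[0,0,0,0],[0,0,0,0],[0,0,0,0],[0,0,0,0]]]'
python3 - <<'E'
from h import *
o,M=tool();p=o["tool_pos"];print(p,o["opening"],np.degrees(np.arctan2(M[1,1],M[0,1])),np.array([.6022,.0161])-p[:2])
E
```

```text
t: 16.87
tool_pos: [0.6031, 0.0137, 0.1551]
tool_rot: [-2.159, 0.129, 2.161]
contact_force: [-0.1, -0.1, 0.8]
opening: 0.0854
t: 17.28
tool_pos: [0.6015, 0.0169, 0.1563]
tool_rot: [-2.162, 0.125, 2.162]
contact_force: [0.2, -0.3, 0.2]
opening: 0.0857
[0.6014749  0.01691589 0.15629771] 0.08566187538531171 -96.63219869167935 [ 0.0007251  -0.00081589]
```

```bash
python3 -m crank '[[[0.0005,-0.0005,-0.015,0],[0.0005,-0.0005,-0.04,0],[0.0005,-0.0005,-0.055,0],[0.0005,-0.0005,-0.06,0],[0.0005,-0.0005,-0.06,0]]]';  python3 -m crank '[[[0,0,0,0],[0,0,0,0],[0,0,0,0],[0,0,0,0],[0,0,0,0]]]'
python3 - <<'E'
from h import *
o,M=tool();p=o["tool_pos"];print(p,o["opening"],np.array([.6022,.0161])-p[:2])
snap("side","10",(260,190,380,310),6)
E
```

```text
t: 17.7
tool_pos: [0.601, 0.016, 0.0945]
tool_rot: [-2.157, 0.126, 2.165]
contact_force: [-0.1, -0.4, 0.9]
opening: 0.0855
t: 18.12
tool_pos: [0.6031, 0.0153, 0.0973]
tool_rot: [-2.163, 0.127, 2.159]
contact_force: [0.1, -1.3, -0.3]
opening: 0.0855
[0.60311276 0.01532009 0.09725021] 0.08548982381153397 [-0.00091276  0.00077991]
```

View pics/side10.png

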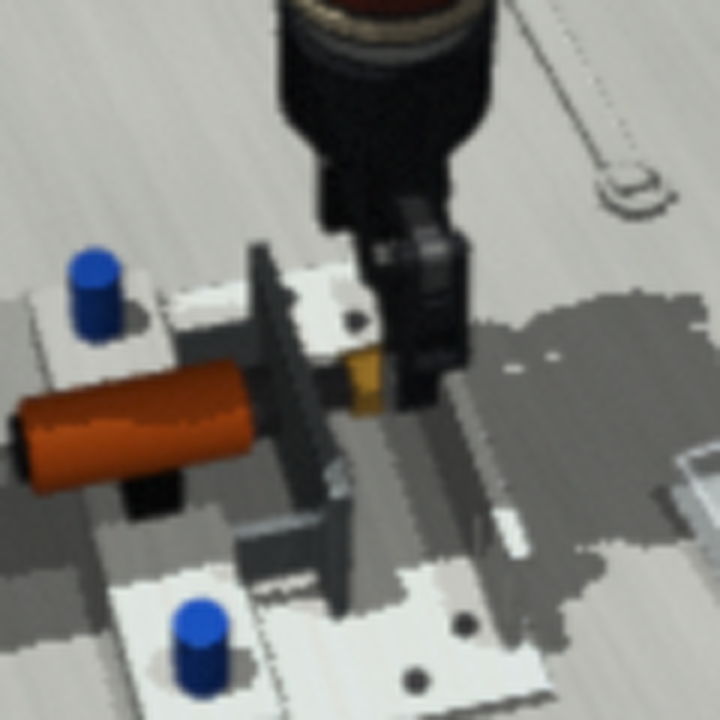

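The near finger stands in the gap between the upright and the back plate, at about (420,370). I descend to TCP z 0.052, then close.

```bash
python3 -m crank '[[[-0.0005,0.0005,-0.008,0],[-0.0005,0.0005,-0.018,0],[-0.0005,0.0005,-0.028,0],[-0.0005,0.0005,-0.038,0],[-0.0005,0.0005,-0.045,0]]]';  python3 -m crank '[[[0,0,0,0],[0,0,0,0],[0,0,0,0],[0,0,0,0],[0,0,0,0]]]'
```

```text
t: 18.58
tool_pos: [0.6008, 0.016, 0.0487]
tool_rot: [-2.158, 0.127, 2.164]
contact_force: [-0.6, -0.5, -0.0]
opening: 0.0853
t: 19.0
tool_pos: [0.6027, 0.0158, 0.0521]
tool_rot: [-2.163, 0.127, 2.16]
contact_force: [0.0, -0.0, -0.0]
opening: 0.0848
```

```bash
for i in 1 2; do python3 -m crank '[[[0,0,0,0],[0,0,0,0],[0,0,0,0],[0,0,0,0],[0,0,0,0]]]' 0 60; done;  python3 -m crank '[[[0,0,0,0],[0,0,0,0],[0,0,0,0],[0,0,0,0],[0,0,0,0]]]'
python3 - <<'E'
from h import *
snap("side","11",(260,190,380,310),6)
o,M=tool();print(o["wrist_torque"],o["contact_force"])
E
```

```text
t: 19.42
tool_pos: [0.6021, 0.0161, 0.0514]
tool_rot: [-2.161, 0.126, 2.161]
contact_force: [1.2, 11.6, 5.3]
opening: 0.0258
t: 19.83
tool_pos: [0.6022, 0.0171, 0.0517]
tool_rot: [-2.16, 0.124, 2.16]
contact_force: [-0.7, 5.2, 1.7]
opening: 0.0229
t: 20.25
tool_pos: [0.6022, 0.0171, 0.0517]
tool_rot: [-2.16, 0.124, 2.16]
contact_force: [-0.4, 4.5, 2.4]
opening: 0.0233
[ 0.82831263  0.03870234 -0.02774515] [0.11367238 5.24083208 2.97822885]
```

View pics/side11.png

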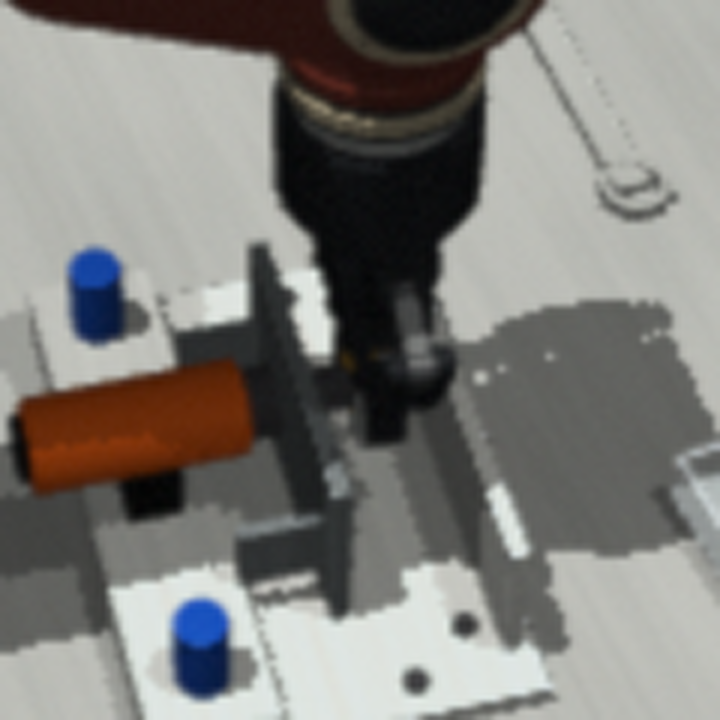

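The opening reads 23 mm. The gauge read 1 mm low on the 22 mm pin heads too, so this is the 24 mm across flats and the head is gripped. I hold a little longer, check that nothing drifts, and hand in.

```bash
for i in 1 2 3; do python3 -m crank '[[[0,0,0,0],[0,0,0,0],[0,0,0,0],[0,0,0,0],[0,0,0,0]]]'; done
python3 - <<'E'
from h import *
im,d=snap("top","12"); m=cv2.inRange(cv2.cvtColor(im,cv2.COLOR_RGB2HSV),(0,180,60),(4,255,255))[:, 470:500];print("red",[x.mean() for x in np.where(m[240:280])])
o,M=tool();print(o["t"],o["tool_pos"],o["opening"],o["wrist_torque"],o["contact_force"])
print(finish_job())
E
```

```text
t: 20.72
tool_pos: [0.6022, 0.0171, 0.0517]
tool_rot: [-2.16, 0.124, 2.16]
contact_force: [0.0, 4.9, 1.9]
opening: 0.0226
t: 21.13
tool_pos: [0.6022, 0.0171, 0.0517]
tool_rot: [-2.16, 0.124, 2.16]
contact_force: [-0.6, 5.2, 2.6]
opening: 0.0227
t: 21.55
tool_pos: [0.6022, 0.0171, 0.0517]
tool_rot: [-2.16, 0.124, 2.16]
contact_force: [-0.4, 5.8, 2.4]
opening: 0.0229
red [np.float64(21.39344262295082), np.float64(15.01639344262295)]
21.6 [0.60223333 0.01708802 0.05167394] 0.022885357140925374 [ 0.81254512  0.07308288 -0.03677813] [-0.09028034  4.89043779  1.52969273]
the job is handed in; nothing more can be done
None
```

I put both blue pins in the bores and let go of them. I then gripped the bolt head in the gap with 60 N and handed the job in at 21.6 s, still holding it.

- **Pins:** After release both stood upright in the pictures. Their head tops measured 64–66 mm, against 64 mm for fully home. Pin 1 was about 1 mm off its bore centre in the top view. I judged pin 2's centring from the tool position and the picture only.
- **Bolt:** The opening held steady at about 23 mm on the 24 mm flats; the same reading was about 1 mm low on the 22 mm pin heads. Over the last 1.3 s the tool pose did not change and the wrist moment stayed at about 0.8 N m. A steady side force of about 5 N remained, which suggests I was roughly 1 mm off the bolt axis. I could not read the bolt's speed directly, so its having stopped is inferred from these steady readings.
- **Everything else:** The red pin was in the same place in the last picture. The other objects were not measured again, but no move came near them.

The two cameras disagreed by about 1.5 mm sideways, so I used the average.

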